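Close up a charger dock: board in, cover pressed level, lock turned

TASK

Finish this charger dock, which lies on its back on the bench mat: lower the green circuit board into the open bay so that it lies flat on the four bosses, then put the cover into the opening and press it down until both ends have snapped in and it sits level on its ledge all round, and last turn the black lock knob clockwise to its stop so that its tongue holds the cover. Set the board and the cover down without dropping them, and leave the pliers, the screwdriver and the carton where they are.

Things in the scene. Friction and masses are not known exactly. Their poses are not given: they have to be found in the camera images.
- unit: White charger dock on its back, fixed on a black mat 4 mm thick; about 224 (x) by 302 (y) by 46 mm. Origin: on its underside, below the centre of its open rectangular bay; z up, face at z = 46 mm. The bay's long side runs along y. The lock knob stands on the face at x = -72, y = 0 mm, vents at +x; at y = -90 to -178 mm lies the handset cradle, cheeks 22 mm above the face.
- cover_seat (a point): Centre of the cover's seat in the dock (dock axes): an 8 mm wide ledge all round the bay, 34 mm above the dock's underside, 12 mm below its face. The opening above the ledge is 84 (x) by 124 mm (y); its upper 6 mm flare out to 91 by 129 mm as a lead-in. The cover is home when its origin is here.
- board_seat (a point): Centre of the board's seat in the dock (dock axes), at the height of the tops of four round bosses (8 mm diameter, 6 mm tall, at x = +-18, y = +-36 mm), 12 mm above the dock's underside. The bay round them is 68 (x) by 108 mm (y) inside, below the ledge.
- catch (a point): One of two sprung steel catches, 12 mm wide, wedge-shaped, in the middle of the bay's end walls (x = 0, y = +62 and -62 mm), 5 mm above the ledge; this is the +y one. Each sticks out 4 mm. A cover laid in the opening rests on both, about 7 mm too high; about 5 N on each end (10 N in the middle) pushes it past them, and it then stays down.
- board: Green circuit board 56 (x) by 94 (y) by 2.4 mm, about 60 g, loose, lying on the mat. Origin: centre of its underside; z up. Hold it by the cream connector block in its middle: 40 mm along x, 10 mm along y, top 16.4 mm above the origin; other parts are at most 6 mm tall, 20 mm or more from the middle. Its long side goes along the bay's; either way round; 6 to 7 mm of play each side.
- cover: Pale grey plastic cover 80 (x) by 121 (y) by 11 mm, about 110 g, loose, lying on the mat right side up. Origin: centre of its underside; z up. Grip rib in the middle of its top: 36 mm along x, 10 mm thick along y, top 29 mm above the origin; the rest of the top is flat. A 20 mm notch in each end (y = +-60.5 mm) takes a catch. Fits either way round, play each side 2 mm in x, 1.5 in y.
- latch (a joint): Angle of the quarter-turn lock (rad): 0 open, tongue along the dock's +y; grows clockwise seen from above to the stop at 1.571, tongue along the dock's +x, over the edge of the cover. The steel tongue is 12 mm wide, ends 44 mm from the axis, lies 1 to 5 mm above the face, and runs against a cover that is not home. Turns with 0.05 N m and stays put.
- latch_grip (a point): Point on the lock knob's axis, 16 mm above the dock's face, inside the grip: a black bar 32 mm long, 9 mm thick, from 6 to 24 mm above the face, on a disc of 17 mm radius. The frame turns with the knob: bar and tongue lie along its y axis, z up.
- pliers: Bystander: pliers with orange and dark blue handles, 150 mm long, lying on the mat. Origin: under the pivot.
- driver: Bystander: black power screwdriver, 210 mm long, lying on the mat. Origin: under its middle.
- carton: Bystander: small open cardboard carton of screws, 60 by 55 by 55 mm with raised flaps. Origin: under its centre.
There are look-alikes about, which are no part of the job. Several things look just like the board: the one meant starts nearest to the robot's base.

How it is judged:
By the outcome, as a careful person would: the job done as asked, in the order asked, and still so for the second after the job is handed in, with the robot touching nothing.
It also fails if it takes over 72 s, if anything falls off the work surface, if the arm or the gripper's body presses on something with over 40 N, if the wrist force passes 120 N, or if a joint passes its speed limit or range.

ROBOT

A 6-joint arm with a two-finger parallel gripper is mounted at the origin on the work surface. World frame = base frame: x ahead of the robot, y to its left, z up, the work surface at z = 0. Lengths are in m, angles in rad, forces in N, time in s.
With the tool pointing down it reaches from about 0.25 to 0.725 m from the base axis. Payload 4 kg.
Tool frame: the origin (TCP) lies at the very end of the fingers, on their centre line; the grasp point (between the pads) lies 19 mm behind it; y points along the fingers, z is the direction in which the jaws open and shut, and the axes are right-handed (so a half turn about y gives the same grasp; the last joint's range is limited). The gripper opens to 85 mm and grips with 20 to 120 N. Pads are 22 mm wide; open, the fingers measure 114 mm over their backs; the gripper's body (76 mm by 85 mm) begins 54 mm behind the grasp point. The pads swing forward as they close: fully open they stand 13 mm farther back than shut.
Start: joints at [1.258, 0.241, 0.005, 1.335, 0, 1.571], TCP at [0.154, 0.476, 0.231] pointing down, gripper open.
Joint ranges: [-2.72, 2.72], [-1.05, 1.87], [-1.09, 1.28], [-1.99, 2.15], [-1.42, 1.44], [-3.14, 3.14]. Speed limits (rad/s): [2.79, 2.79, 3.14, 3.14, 3.14, 3.14].

INTERFACE

Orientations are given as a unit quaternion [x, y, z, w].
In Python, from workcell import bot gives the robot as it stands. The module is installed in compiled form; this text tells all that it offers.
- The arm moves only by the tool move_arm, never from a script. Its argument "increments" is a list of rows, each an object with "grip": the closure, from 0 (fully open) to 1 (shut); "linear": the shift along the tool's x, y, z scaled (see below), a list of three; "twist": the turn about the tool's y scaled (see below). A call has exactly 5 rows; each row shifts and turns the pose as measured when the row begins, along the tool's axes as they then stand; what a row does not reach is not made up. The controller multiplies each number of a shift by 0.2 m and each number of a turn by 2 rad. A row lasts 1/10 s, in which the tool goes at most 50 mm and 8.59 degrees, less where a joint would pass 70% of its speed; a pose out of reach is approached as far as the arm can. A call with a number of a shift or a turn outside -1 to 1 is refused whole. A call with a gripper value outside its range is refused whole. The fingers move at their own pace and stop on an object; the grip force is fixed at half the most. Time passes only in rows, so rows that do not move let the fingers close, or fill a call up. It gives the time, the measured TCP pose, the force and the opening at its end, in the units of the state.
- bot.get_obs(): the state, without advancing time (a new reading comes with each control period).
- bot.camera(name): name is "side" or "top"; returns (picture, depth): 384x512x3 uint8, blue, green, red; 384x512 float32, m along the optical axis (not along the pixel's ray), 0 where there is no reading.
- bot.camera_params(name): a dict with "camera_matrix" (3x3 intrinsics, pixels), "rvec" (rotation vector, rad) and "tvec" (3), from world to camera coordinates, as OpenCV has them. Camera axes: x right, y down, z forward; pixel columns grow to the right and rows downward; lengths in m; the calibration is good to about 2 mm. A picture is of the moment at which its call begins. camera_params takes no time and is no camera call.
- bot.job_done(): hands the job in, once; it reports no verdict.
The state is a dict: "clock": time; "joint_pos": joint angles; "joint_vel": joint speeds; "tau": joint torques, N m; "eef_pos": TCP position; "tool_rot": TCP orientation; "ft_force": force on the tool from outside, world axes, zero at the start; "ft_torque": the same for the moment, N m; "grip_width": finger opening in m.
Only numpy, scipy, OpenCV 4.12 (cv2) and the standard library are available. Lean on these libraries where they do the work, as an engineer would, in place of code of your own. Each camera call takes 0.05 s, during which the arm holds its last target. There are 200 camera calls.

## Working session

There is one attempt and no reset: what is moved stays moved. The work goes in short steps, Python scripts to look and compute and a tool call to move; the robot and the scene stay as the last step left them, time stands still between calls to the robot, and variables do not carry over. Pictures are saved under pics/ and viewed, about 8 in all and at most 12, crops included, and the job is handed in when it is done.

Besides the shell and the picture viewer there is one more tool, called by a JSON object that holds its "api" and its "payload", one argument or row to a line. move_arm: Moves the arm, as the interface text tells. Its arguments: {"type":"object","properties":{"increments":{"type":"array"}},"required":["increments"]}

```bash
mkdir -p pics; cat > h.py <<'E'
import numpy as np, cv2
from workcell import bot
from scipy.spatial.transform import Rotation as R
def cam(n): 
    p=bot.camera_params(n); return np.array(p["camera_matrix"]),cv2.Rodrigues(np.array(p["rvec"],float))[0],np.array(p["tvec"],float).ravel()
def snap(n):
    im,d=bot.camera(n); np.savez(f"{n}.npz",im=im,d=d); return im,d
def xyz(n,d):
    K,Rm,t=cam(n); v,u=np.mgrid[:d.shape[0],:d.shape[1]]
    P=np.stack([(u-K[0,2])/K[0,0]*d,(v-K[1,2])/K[1,1]*d,d],-1)
    return (P-t)@Rm
def pix(n,u,v,z):
    K,Rm,t=cam(n); r=Rm.T@np.array([(u-K[0,2])/K[0,0],(v-K[1,2])/K[1,1],1]); c=-Rm.T@t
    return c+r*(z-c[2])/r[2]
def proj(n,p):
    K,Rm,t=cam(n); q=K@(Rm@np.array(p)+t); return q[:2]/q[2]
E
python3 - <<'E'
from h import *
for n in("top","side"):
    im,d=snap(n); cv2.imwrite(f"pics/{n}0.png",im)
    K,Rm,t=cam(n); print(n,K[0,0],(-Rm.T@t).round(3),Rm[2].round(3))
o=bot.get_obs(); print({k:np.round(v,3) for k,v in o.items()}); print(R.from_quat(o["tool_rot"]).as_matrix().round(3))
E
```

```text
top 365.93000425337164 [0.401 0.096 1.548] [ 0.109 -0.018 -0.994]
side 401.034994785299 [0.456 1.014 0.985] [ 0.084 -0.711 -0.698]
{'clock': np.float64(0.1), 'joint_pos': array([1.258, 0.241, 0.004, 1.335, 0.   , 1.571]), 'joint_vel': array([-0.   , -0.002,  0.003,  0.001, -0.001, -0.   ]), 'tau': array([-1.0000e-03, -3.7314e+01,  2.5301e+01,  1.1000e-02, -0.0000e+00,
       -0.0000e+00]), 'eef_pos': array([0.154, 0.475, 0.231]), 'tool_rot': array([ 0.699, -0.11 ,  0.11 , -0.698]), 'ft_force': array([0.083, 0.201, 0.759]), 'ft_torque': array([ 0.017, -0.021, -0.009]), 'grip_width': np.float64(0.085)}
[[ 0.951 -0.001  0.308]
 [-0.308 -0.002  0.951]
 [-0.    -1.    -0.002]]
```

View pics/top0.png

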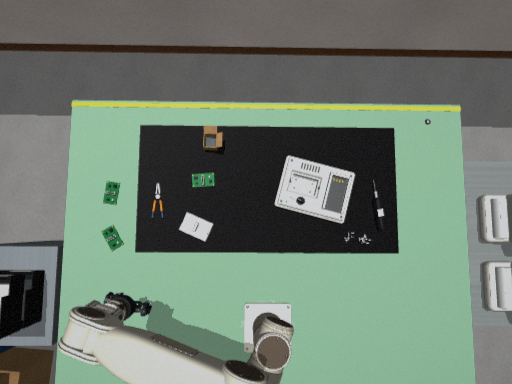

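View pics/side0.png

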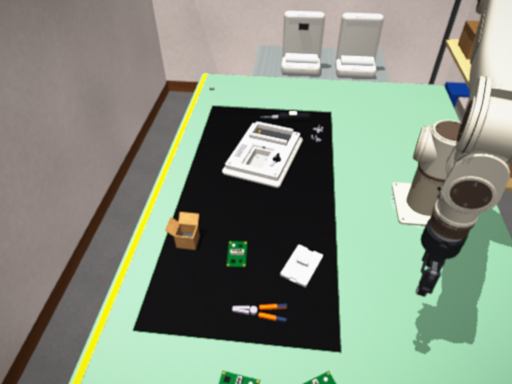

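Top view: the base is at about (268,325). The dock is at (315,190) with its knob at (300,200), and the cover is at (196,227). Board candidates are (203,180) on the mat, and (112,193) and (112,238) off the mat on the left. The mat board looks nearest to the base. I'll measure that and check it in a crop.

```bash
python3 - <<'E'
from h import *
im=np.load("top.npz")["im"]; 
def mk(u0,u1,v0,v1,f,z,nm):
    m=np.zeros(im.shape[:2],np.uint8); s=im[v0:v1,u0:u1].astype(int); m[v0:v1,u0:u1]=f(s)
    # rectify contour to plane z in mm
    c=max(cv2.findContours(m,0,1)[0],key=cv2.contourArea)[:,0]
    w=np.array([pix("top",u,v,z)[:2] for u,v in c])*1000
    r=cv2.minAreaRect(w.astype(np.float32)); print(nm,np.round(r[0],1),np.round(r[1],1),round(r[2],1),"dist",np.hypot(*r[0]).round())
g=lambda s:(s[...,1]>s[...,2]+25)&(s[...,1]>60)
mk(188,218,168,192,g,.0064,"board mat")
for n,a in(("A",(98,126,176,210)),("B",(98,126,222,254))):
    mk(*a,lambda s:(s[...,1]<125)&(s[...,1]>s[...,2]+15),.0024,n)
mk(174,220,206,246,lambda s:s.min(-1)>100,.015,"cover")
mk(268,362,148,228,lambda s:s.min(-1)>90,.05,"dock")
a=cv2.resize(im[145:255,170:370],None,fx=4,fy=4,interpolation=cv2.INTER_CUBIC); cv2.imwrite("pics/c1.png",a)
s=np.load("side.npz")["im"]; cv2.imwrite("pics/c2.png",cv2.resize(s[115:290,210:330],None,fx=3.4,fy=3.4,interpolation=cv2.INTER_CUBIC))
E
```

```text
board mat [604.6 274.9] [60.1 95.1] 4.6 dist 664.0
A [546.2 659.3] [54.9 88.7] 82.4 dist 856.0
B [358.6 645.6] [90.5 54.4] 30.9 dist 739.0
cover [407.4 300.2] [122.7  83.1] 66.6 dist 506.0
dock [ 565.1 -191. ] [295.6 220.9] 75.5 dist 597.0
```

View pics/c1.png

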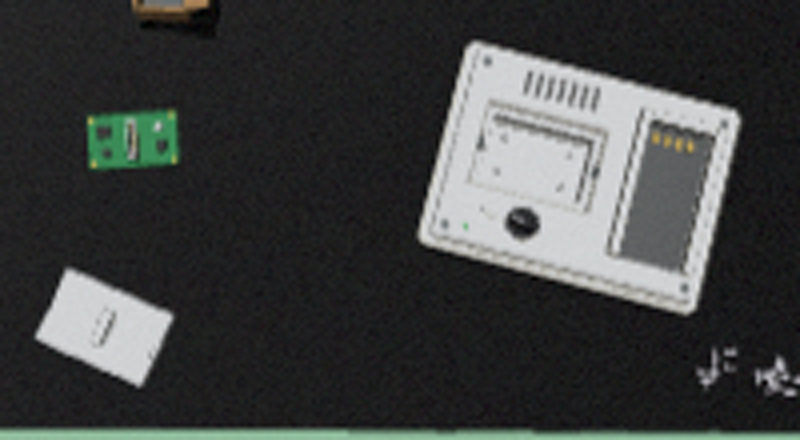

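View pics/c2.png

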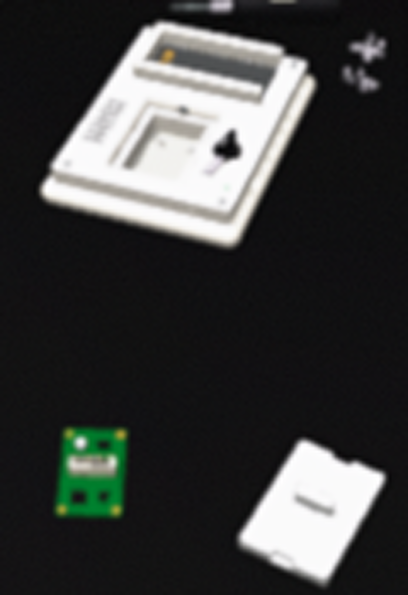

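Top crop: dock bay centre is near crop (538,156), i.e. px (304,184), and the knob is at crop (522,222). The board on the mat is at crop (133,139), with its connector running vertically in the picture. The cover is at (105,327). Distances to the base are 664 mm for the mat board against 739 and 856 mm for the look-alikes, so the mat board is the one. Next I'll fit the poses from depth.

```bash
cat > fit.py <<'E'
from h import *
from scipy.optimize import minimize
sg=lambda t:1/(1+np.exp(-t/0.8))
box=lambda x,y,w,h:sg(w/2-abs(x))*sg(h/2-abs(y))
M={ # model height (mm), window
"dock":(lambda x,y:50-12*box(x,y,86,125)-28*box(x,y,68,108),(52,78)),
"cover":(lambda x,y:4+11*box(x,y,80,121)+18*box(x,y,36,10),(55,75)),
"board":(lambda x,y:4+2.4*box(x,y,56,94)+14*box(x,y,40,10),(45,65))}
def fit(name,n,d,g):
    f,(wx,wy)=M[name]; P=xyz(n,d)[d>0]*1000; P=P[np.hypot(P[:,0]-g[0],P[:,1]-g[1])<140]
    P=P[P[:,2]<60]
    def loc(q):
        c,s=np.cos(q[2]),np.sin(q[2]); dx,dy=P[:,0]-q[0],P[:,1]-q[1]; return c*dx+s*dy,-s*dx+c*dy
    def cost(q):
        x,y=loc(q); w=(abs(x)<wx)&(abs(y)<wy); r=P[w,2]-f(x[w],y[w])-q[3]; return np.mean(np.minimum(abs(r),9))
    best=min((minimize(cost,[g[0]+a,g[1]+b,g[2],0],method="Nelder-Mead",options=dict(initial_simplex=np.array([[g[0]+a,g[1]+b,g[2],0]]*5)+np.vstack([np.zeros(4),np.diag([6,6,.06,2])]))) for a in(-6,0,6) for b in(-6,0,6)),key=lambda r:r.fun)
    q=best.x; print(name,n,q[:2].round(1),"yaw",np.degrees(q[2]).round(2),"dz",q[3].round(1),"cost",round(best.fun,2)); return q
E
python3 - <<'E'
from fit import *
b=pix("top",304.5,184,.05)*1000; k=pix("top",300.2,200.3,.074)*1000; print("bay",b.round(),"knob",k.round())
for n in("top","side"):
    d=np.load(n+".npz")["d"]
    fit("dock",n,d,(b[0],b[1],-.25)); fit("cover",n,d,(407,300,np.radians(-23.4))); fit("board",n,d,(605,275,np.radians(4.6)))
E
```

```text
bay [ 584. -150.   50.] knob [ 514. -128.   74.]
dock top [ 584.2 -148.7] yaw -14.25 dz 1.3 cost 3.14
cover top [406.2 301. ] yaw -23.4 dz 0.3 cost 2.89
board top [605.4 276.8] yaw 3.16 dz 1.0 cost 2.86
dock side [ 584.8 -150.7] yaw -12.8 dz 1.1 cost 3.31
cover side [406.3 297. ] yaw -23.45 dz 0.4 cost 2.0
board side [604.1 273.5] yaw 1.32 dz 0.3 cost 1.82
```

```bash
cat > plan.py <<'E'
# usage: plan.py x y z jawdeg (mm): rows to go there from the measured pose
import sys
from h import *
t=np.array([float(a) for a in sys.argv[1:4]]); ja=float(sys.argv[4]); mx=float(sys.argv[5]) if len(sys.argv)>5 else 45
o=bot.get_obs(); p=np.array(o["eef_pos"])*1000; Rm=R.from_quat(o["tool_rot"]).as_matrix(); a=np.degrees(np.arctan2(Rm[1,2],Rm[0,2]))
e=t-p; da=(ja-a+90)%180-90
n=max(1,int(np.ceil(max(np.linalg.norm(e)/mx,abs(da)/8)))); tw=-np.radians(da)/n/2
print("t",round(float(o["clock"]),2),"p",p.round(1),"jaw",round(a,1),"err",e.round(1),round(da,1),"F",np.round(o["ft_force"],1),"w",round(float(o["grip_width"])*1000,1),"j6",np.round(o["joint_pos"],2)[-1],"tilt",Rm[:,1].round(3))
rot=R.from_euler("z",da/n,degrees=True)
for i in range(n):
    print((Rm.T@(e/n)/200).round(3).tolist(),round(tw,4)); Rm=rot.as_matrix()@Rm
E
python3 plan.py 605 275 110 93
```

```text
t 0.1 p [153.7 475.2 230.5] jaw 72.1 err [ 451.3 -200.2 -120.5] 20.9 F [0.1 0.2 0.8] w 85.3 j6 1.57 tilt [-0.001 -0.002 -1.   ]
[0.205, 0.05, -0.021] -0.0152
[0.204, 0.05, -0.028] -0.0152
[0.203, 0.05, -0.034] -0.0152
[0.202, 0.05, -0.04] -0.0152
[0.2, 0.05, -0.046] -0.0152
[0.199, 0.05, -0.052] -0.0152
[0.197, 0.05, -0.058] -0.0152
[0.195, 0.05, -0.064] -0.0152
[0.193, 0.05, -0.07] -0.0152
[0.191, 0.05, -0.076] -0.0152
[0.189, 0.05, -0.082] -0.0152
[0.186, 0.05, -0.087] -0.0152
```

{"api": "move_arm", "payload": {
  "increments": [
    {"grip": 0.7,"linear": [0.205,0.05,-0.02],"twist": -0.015},
    {"grip": 0.7,"linear": [0.205,0.05,-0.03],"twist": -0.015},
    {"grip": 0.7,"linear": [0.205,0.05,-0.035],"twist": -0.015},
    {"grip": 0.7,"linear": [0.2,0.05,-0.04],"twist": -0.015},
    {"grip": 0.7,"linear": [0.2,0.05,-0.045],"twist": -0.015}
  ]
}}

```text
clock: 0.6
eef_pos: [0.3431, 0.393, 0.1781]
tool_rot: [0.705, -0.052, 0.05, -0.705]
ft_force: [-0.6, 0.3, -0.4]
grip_width: 0.0255
```

{"api": "move_arm", "payload": {
  "increments": [
    {"grip": 0.7,"linear": [0.2,0.05,-0.05],"twist": -0.015},
    {"grip": 0.7,"linear": [0.2,0.05,-0.06],"twist": -0.015},
    {"grip": 0.7,"linear": [0.195,0.05,-0.065],"twist": -0.015},
    {"grip": 0.7,"linear": [0.195,0.05,-0.07],"twist": -0.015},
    {"grip": 0.7,"linear": [0.19,0.05,-0.075],"twist": -0.015}
  ]
}}

```text
clock: 1.1
eef_pos: [0.5392, 0.3077, 0.1228]
tool_rot: [0.708, 0.002, -0.007, -0.706]
ft_force: [-0.0, 1.1, 0.7]
grip_width: 0.0256
```

```bash
python3 plan.py 605 275 110 93
```

```text
t 1.1 p [539.2 307.7 122.8] jaw 90.7 err [ 65.8 -32.7 -12.8] 2.3 F [-0.   1.1  0.7] w 25.6 j6 0.51 tilt [-0.006 -0.002 -1.   ]
[0.164, 0.031, -0.084] -0.0099
[0.162, 0.031, -0.087] -0.0099
```

{"api": "move_arm", "payload": {
  "increments": [
    {"grip": 0.7,"linear": [0.165,0.08,-0.085],"twist": -0.01},
    {"grip": 0.7,"linear": [0.165,0.08,-0.085],"twist": -0.01},
    {"grip": 0.7,"linear": [0.02,0.08,-0.01],"twist": 0},
    {"grip": 0.7,"linear": [0,0.02,0],"twist": 0},
    {"grip": 0.7,"linear": [0,0,0],"twist": 0}
  ]
}}

```text
clock: 1.6
eef_pos: [0.6143, 0.2665, 0.0621]
tool_rot: [0.709, 0.012, -0.021, -0.705]
ft_force: [-0.7, 0.1, -0.3]
grip_width: 0.0258
```

```bash
python3 plan.py 605 275 40 93; python3 - <<'E'
from h import *
im,d=snap("side"); u,v=proj("side",[.605,.275,.02]).astype(int); print(u,v)
cv2.imwrite("pics/b1.png",cv2.resize(im[v-50:v+50,u-60:u+60],None,fx=6,fy=6,interpolation=cv2.INTER_CUBIC))
p=np.array(bot.get_obs()["eef_pos"]); print((proj("side",p)-[u-60,v-50])*6)
for q in([.585,.275],[.625,.275]): print((proj("side",q+[.0204])-[u-60,v-50])*6)
E
```

```text
t 1.6 p [614.3 266.5  62.1] jaw 92.7 err [ -9.3   8.5 -22.1] 0.3 F [-0.7  0.1 -0.3] w 25.8 j6 0.36 tilt [-0.013 -0.006 -1.   ]
[-0.043, 0.111, 0.045] -0.0026
236 250
[343.44033113 233.90008476]
[401.66109023 304.54250654]
[323.02568067 297.84192112]
```

View pics/b1.png

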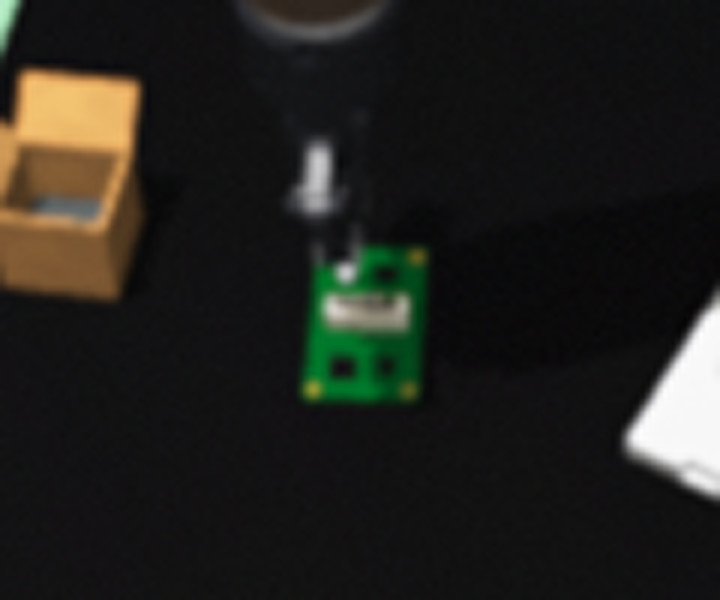

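Picture shows the connector top centred near crop (367,305), within 2–3 mm of the prediction; the fingertips are over the board's −y side. Moving to (603.5, 275.5).

{"api": "move_arm", "payload": {
  "increments": [
    {"grip": 0.7,"linear": [-0.05,0.05,0.045],"twist": 0},
    {"grip": 0.7,"linear": [0,0.05,0],"twist": 0},
    {"grip": 0.7,"linear": [0,0.03,0],"twist": 0},
    {"grip": 0.7,"linear": [0,0,0],"twist": 0},
    {"grip": 0.7,"linear": [0,0,0],"twist": 0}
  ]
}}

```text
clock: 2.15
eef_pos: [0.6017, 0.2794, 0.0402]
tool_rot: [0.708, 0.016, -0.022, -0.706]
ft_force: [-0.3, -0.7, -0.6]
grip_width: 0.0256
```

```bash
python3 plan.py 603.5 275.5 11 93
```

```text
t 2.15 p [601.7 279.4  40.2] jaw 93.1 err [  1.8  -3.9 -29.2] -0.1 F [-0.3 -0.7 -0.6] w 25.6 j6 0.38 tilt [-0.008 -0.004 -1.   ]
[0.009, 0.146, -0.019] 0.0008
```

{"api": "move_arm", "payload": {
  "increments": [
    {"grip": 0.7,"linear": [0.01,0.06,-0.02],"twist": 0},
    {"grip": 0.7,"linear": [0,0.06,0],"twist": 0},
    {"grip": 0.7,"linear": [0,0.03,0],"twist": 0},
    {"grip": 0.7,"linear": [0,0,0],"twist": 0},
    {"grip": 0.7,"linear": [0,0,0],"twist": 0}
  ]
}}

```text
clock: 2.65
eef_pos: [0.6047, 0.2743, 0.0079]
tool_rot: [0.708, 0.016, -0.021, -0.706]
ft_force: [-0.5, -0.4, -0.4]
grip_width: 0.0255
```

```bash
python3 plan.py 603.5 275.5 11 93
```

```text
t 2.65 p [604.7 274.3   7.9] jaw 93.0 err [-1.2  1.2  3.1] -0.0 F [-0.5 -0.4 -0.4] w 25.5 j6 0.37 tilt [-0.007 -0.004 -1.   ]
[-0.006, -0.016, 0.006] 0.0001
```

{"api": "move_arm", "payload": {
  "increments": [
    {"grip": 0.7,"linear": [-0.005,-0.012,0.005],"twist": 0},
    {"grip": 1,"linear": [0,0,0],"twist": 0},
    {"grip": 1,"linear": [0,0,0],"twist": 0},
    {"grip": 1,"linear": [0,0,0],"twist": 0},
    {"grip": 1,"linear": [0,0,0],"twist": 0}
  ]
}}

```text
clock: 3.15
eef_pos: [0.6044, 0.2758, 0.0117]
tool_rot: [0.708, 0.017, -0.021, -0.706]
ft_force: [-0.2, 0.5, -1.4]
grip_width: 0.0079
```

{"api": "move_arm", "payload": {
  "increments": [
    {"grip": 1,"linear": [0,0,0],"twist": 0},
    {"grip": 1,"linear": [0,-0.05,0],"twist": 0},
    {"grip": 1,"linear": [0,-0.15,0],"twist": 0},
    {"grip": 1,"linear": [0,-0.15,0],"twist": 0},
    {"grip": 1,"linear": [0,-0.15,0],"twist": 0}
  ]
}}

```text
clock: 3.65
eef_pos: [0.6007, 0.2741, 0.1094]
tool_rot: [0.71, 0.012, -0.025, -0.704]
ft_force: [-0.0, 0.2, -1.2]
grip_width: 0.0077
```

```bash
python3 plan.py 584.5 -149.5 140 76
```

```text
t 3.65 p [600.7 274.1 109.4] jaw 93.0 err [ -16.2 -423.6   30.6] -17.0 F [-0.   0.2 -1.2] w 7.7 j6 0.38 tilt [-0.018 -0.008 -1.   ]
[-0.02, -0.013, -0.211] 0.0149
[-0.013, -0.013, -0.212] 0.0149
[-0.007, -0.014, -0.212] 0.0149
[-0.001, -0.014, -0.212] 0.0149
[0.006, -0.014, -0.212] 0.0149
[0.012, -0.014, -0.212] 0.0149
[0.018, -0.014, -0.211] 0.0149
[0.024, -0.014, -0.211] 0.0149
[0.031, -0.014, -0.21] 0.0149
[0.037, -0.014, -0.209] 0.0149
```

```bash
python3 - <<'E'
from h import *
im,d=snap("side"); u,v=proj("side",[.6,.274,.11]).astype(int); print(u,v)
cv2.imwrite("pics/b2.png",cv2.resize(im[v-45:v+45,u-50:u+50],None,fx=6,fy=6,interpolation=cv2.INTER_CUBIC))
E
```

```text
236 230
```

View pics/b2.png

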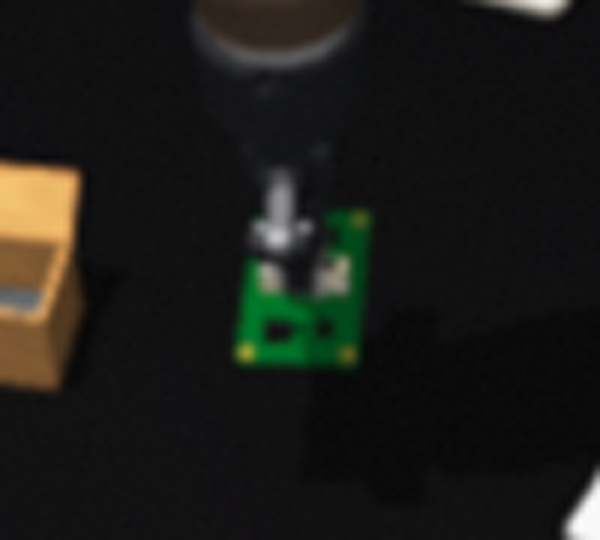

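Board held level, near its middle (connector at crop (306,275)). Carrying it to the bay.

{"api": "move_arm", "payload": {
  "increments": [
    {"grip": 1,"linear": [-0.02,-0.015,-0.1],"twist": 0.015},
    {"grip": 1,"linear": [-0.015,-0.015,-0.21],"twist": 0.015},
    {"grip": 1,"linear": [-0.005,-0.015,-0.21],"twist": 0.015},
    {"grip": 1,"linear": [0,-0.015,-0.21],"twist": 0.015},
    {"grip": 1,"linear": [0.005,-0.015,-0.21],"twist": 0.015}
  ]
}}

```text
clock: 4.2
eef_pos: [0.5976, 0.0901, 0.1386]
tool_rot: [-0.706, 0.03, -0.034, 0.707]
ft_force: [0.2, 0.2, -0.5]
grip_width: 0.0077
```

{"api": "move_arm", "payload": {
  "increments": [
    {"grip": 1,"linear": [0.01,-0.01,-0.21],"twist": 0.015},
    {"grip": 1,"linear": [0.02,-0.01,-0.21],"twist": 0.015},
    {"grip": 1,"linear": [0.025,-0.01,-0.21],"twist": 0.015},
    {"grip": 1,"linear": [0.03,-0.01,-0.2],"twist": 0.015},
    {"grip": 1,"linear": [0.035,-0.01,-0.1],"twist": 0.015}
  ]
}}

```text
clock: 4.7
eef_pos: [0.5934, -0.108, 0.1526]
tool_rot: [-0.701, 0.084, -0.092, 0.702]
ft_force: [0.1, -0.2, -0.8]
grip_width: 0.008
```

```bash
python3 plan.py 586 -149.5 90 76 25
```

```text
t 4.7 p [ 593.4 -108.   152.6] jaw 75.7 err [ -7.4 -41.5 -62.6] 0.3 F [ 0.1 -0.2 -0.8] w 8.0 j6 0.07 tilt [ 0.011  0.001 -1.   ]
[0.003, 0.078, -0.053] -0.0007
[0.003, 0.078, -0.053] -0.0007
[0.003, 0.078, -0.053] -0.0007
[0.003, 0.078, -0.053] -0.0007
```

{"api": "move_arm", "payload": {
  "increments": [
    {"grip": 1,"linear": [0.005,0.07,-0.065],"twist": 0},
    {"grip": 1,"linear": [0.005,0.07,-0.065],"twist": 0},
    {"grip": 1,"linear": [0,0.07,-0.04],"twist": 0},
    {"grip": 1,"linear": [0,0.04,0],"twist": 0},
    {"grip": 1,"linear": [0,0,0],"twist": 0}
  ]
}}

```text
clock: 5.2
eef_pos: [0.589, -0.1487, 0.1052]
tool_rot: [-0.701, 0.084, -0.098, 0.701]
ft_force: [0.2, 0.0, 0.5]
grip_width: 0.0078
```

```bash
python3 plan.py 586 -149.5 90 76 25; python3 - <<'E'
from h import *
im,d=snap("side"); u,v=proj("side",[.584,-.15,.08]).astype(int)
cv2.imwrite("pics/b3.png",cv2.resize(im[v-45:v+45,u-50:u+50],None,fx=6,fy=6,interpolation=cv2.INTER_CUBIC))
E
```

```text
t 5.2 p [ 589.  -148.7  105.2] jaw 75.2 err [ -3.   -0.8 -15.2] 0.8 F [0.2 0.  0.5] w 7.8 j6 0.01 tilt [ 0.02  -0.002 -1.   ]
[-0.015, 0.076, -0.008] -0.0072
```

View pics/b3.png

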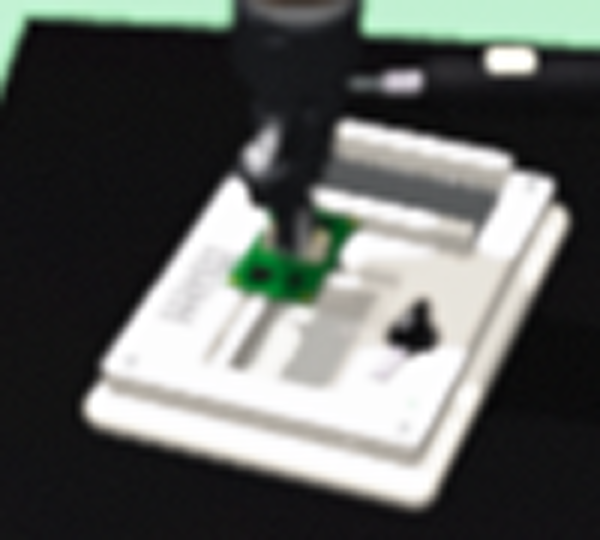

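Board is above the bay and aligned with it (board at crop (290,260), bay at about (300,310), lower by parallax). Lowering.

{"api": "move_arm", "payload": {
  "increments": [
    {"grip": 1,"linear": [-0.015,0.08,-0.005],"twist": -0.007},
    {"grip": 1,"linear": [0,0.08,0],"twist": 0},
    {"grip": 1,"linear": [0,0.08,0],"twist": 0},
    {"grip": 1,"linear": [0,0.02,0],"twist": 0},
    {"grip": 1,"linear": [0,0,0],"twist": 0}
  ]
}}

```text
clock: 5.75
eef_pos: [0.5921, -0.1461, 0.0582]
tool_rot: [-0.702, 0.073, -0.095, 0.702]
ft_force: [-0.1, 0.4, -1.0]
grip_width: 0.008
```

```bash
python3 plan.py 586 -149.5 27 76 10
```

```text
t 5.75 p [ 592.1 -146.1   58.2] jaw 76.3 err [ -6.1  -3.4 -31.2] -0.3 F [-0.1  0.4 -1. ] w 8.0 j6 -0.01 tilt [ 0.03  -0.004 -1.   ]
[-0.008, 0.039, -0.006] 0.0007
[-0.008, 0.039, -0.006] 0.0007
[-0.008, 0.039, -0.006] 0.0007
[-0.008, 0.039, -0.006] 0.0007
```

{"api": "move_arm", "payload": {
  "increments": [
    {"grip": 1,"linear": [-0.025,0.0,-0.02],"twist": 0},
    {"grip": 1,"linear": [0,0.05,0],"twist": 0},
    {"grip": 1,"linear": [0,0.05,0],"twist": 0},
    {"grip": 1,"linear": [0,0.03,0],"twist": 0},
    {"grip": 1,"linear": [0,0,0],"twist": 0}
  ]
}}

```text
clock: 6.25
eef_pos: [0.5889, -0.149, 0.0333]
tool_rot: [0.702, -0.071, 0.096, -0.702]
ft_force: [0.1, -0.5, -0.6]
grip_width: 0.008
```

```bash
python3 plan.py 586 -149.5 24 76 10
```

```text
t 6.25 p [ 588.9 -149.    33.3] jaw 76.4 err [-2.9 -0.5 -9.3] -0.4 F [ 0.1 -0.5 -0.6] w 8.0 j6 -0.01 tilt [ 0.035 -0.005 -0.999]
[-0.015, 0.046, -0.006] 0.0034
```

{"api": "move_arm", "payload": {
  "increments": [
    {"grip": 1,"linear": [-0.015,0.0,-0.005],"twist": 0},
    {"grip": 1,"linear": [0,0.02,0],"twist": 0},
    {"grip": 1,"linear": [0,0.02,0],"twist": 0},
    {"grip": 1,"linear": [0,0,0],"twist": 0},
    {"grip": 1,"linear": [0,0,0],"twist": 0}
  ]
}}

```text
clock: 6.75
eef_pos: [0.5858, -0.1495, 0.0244]
tool_rot: [0.702, -0.071, 0.096, -0.702]
ft_force: [-0.9, -0.4, 0.1]
grip_width: 0.008
```

{"api": "move_arm", "payload": {
  "increments": [
    {"grip": 1,"linear": [0,0.01,0],"twist": 0},
    {"grip": 1,"linear": [0,0,0],"twist": 0},
    {"grip": 1,"linear": [0,0,0],"twist": 0},
    {"grip": 1,"linear": [0,0,0],"twist": 0},
    {"grip": 1,"linear": [0,0,0],"twist": 0}
  ]
}}

```text
clock: 7.25
eef_pos: [0.5868, -0.1497, 0.0238]
tool_rot: [0.702, -0.071, 0.097, -0.702]
ft_force: [0.0, -0.3, -0.6]
grip_width: 0.0079
```

```bash
python3 plan.py 586 -149.5 24 76 10
```

```text
t 7.25 p [ 586.8 -149.7   23.8] jaw 76.4 err [-0.8  0.2  0.2] -0.4 F [ 0.  -0.3 -0.6] w 7.9 j6 -0.01 tilt [ 0.037 -0.005 -0.999]
[-0.004, -0.001, -0.0] 0.0033
```

{"api": "move_arm", "payload": {
  "increments": [
    {"grip": 1,"linear": [0,0.01,0],"twist": 0},
    {"grip": 1,"linear": [0,0.005,0],"twist": 0},
    {"grip": 1,"linear": [0,0.005,0],"twist": 0},
    {"grip": 1,"linear": [0,0,0],"twist": 0},
    {"grip": 1,"linear": [0,0,0],"twist": 0}
  ]
}}

```text
clock: 7.75
eef_pos: [0.5871, -0.1497, 0.0238]
tool_rot: [0.702, -0.07, 0.098, -0.701]
ft_force: [-0.0, 0.1, 0.3]
grip_width: 0.0079
```

```bash
python3 plan.py 586 -149.5 24 76 10
```

```text
t 7.75 p [ 587.1 -149.7   23.8] jaw 76.4 err [-1.1  0.2  0.2] -0.4 F [-0.   0.1  0.3] w 7.9 j6 -0.01 tilt [ 0.039 -0.006 -0.999]
[-0.006, -0.001, -0.0] 0.0033
```

Contact at the expected height. Releasing gently and rising.

{"api": "move_arm", "payload": {
  "increments": [
    {"grip": 0.8,"linear": [0,0,0],"twist": 0},
    {"grip": 0.7,"linear": [0,0,0],"twist": 0},
    {"grip": 0.7,"linear": [0,0,0],"twist": 0},
    {"grip": 0.7,"linear": [0,-0.05,0],"twist": 0},
    {"grip": 0.7,"linear": [0,-0.2,0],"twist": 0}
  ]
}}

```text
clock: 8.25
eef_pos: [0.5805, -0.1482, 0.0679]
tool_rot: [-0.702, 0.075, -0.093, 0.702]
ft_force: [0.0, -0.1, 0.2]
grip_width: 0.0259
```

{"api": "move_arm", "payload": {
  "increments": [
    {"grip": 0.7,"linear": [0,-0.2,0],"twist": 0},
    {"grip": 0.7,"linear": [0,-0.2,0],"twist": 0},
    {"grip": 0.7,"linear": [0,-0.1,0.1],"twist": 0},
    {"grip": 0.7,"linear": [0,0,0.2],"twist": 0},
    {"grip": 0.7,"linear": [0,0,0.2],"twist": 0}
  ]
}}

```text
clock: 8.75
eef_pos: [0.6046, -0.0544, 0.1827]
tool_rot: [0.702, -0.073, 0.102, -0.701]
ft_force: [1.4, -0.3, -1.1]
grip_width: 0.0257
```

```bash
python3 plan.py 406 299 100 66.6
```

```text
t 8.75 p [604.6 -54.4 182.7] jaw 75.8 err [-198.6  353.4  -82.7] -9.2 F [ 1.4 -0.3 -1.1] w 25.7 j6 0.16 tilt [ 0.04  -0.006 -0.999]
[-0.141, 0.036, 0.147] 0.008
[-0.144, 0.036, 0.145] 0.008
[-0.146, 0.036, 0.142] 0.008
[-0.148, 0.036, 0.14] 0.008
[-0.15, 0.036, 0.138] 0.008
[-0.153, 0.036, 0.135] 0.008
[-0.155, 0.036, 0.133] 0.008
[-0.157, 0.036, 0.13] 0.008
[-0.159, 0.035, 0.128] 0.008
[-0.161, 0.035, 0.125] 0.008
```

{"api": "move_arm", "payload": {
  "increments": [
    {"grip": 0.6,"linear": [-0.14,0.035,0.145],"twist": 0.008},
    {"grip": 0.6,"linear": [-0.145,0.035,0.145],"twist": 0.008},
    {"grip": 0.6,"linear": [-0.145,0.035,0.14],"twist": 0.008},
    {"grip": 0.6,"linear": [-0.15,0.035,0.14],"twist": 0.008},
    {"grip": 0.6,"linear": [-0.15,0.035,0.14],"twist": 0.008}
  ]
}}

```text
clock: 9.25
eef_pos: [0.5085, 0.1293, 0.1474]
tool_rot: [-0.696, 0.098, -0.136, 0.699]
ft_force: [0.3, 0.0, 0.4]
grip_width: 0.0342
```

{"api": "move_arm", "payload": {
  "increments": [
    {"grip": 0.6,"linear": [-0.155,0.035,0.135],"twist": 0.008},
    {"grip": 0.6,"linear": [-0.155,0.035,0.135],"twist": 0.008},
    {"grip": 0.6,"linear": [-0.155,0.035,0.13],"twist": 0.008},
    {"grip": 0.6,"linear": [-0.16,0.035,0.13],"twist": 0.008},
    {"grip": 0.6,"linear": [-0.1,0.02,0.08],"twist": 0.008}
  ]
}}

```text
clock: 9.75
eef_pos: [0.4138, 0.3028, 0.1126]
tool_rot: [-0.688, 0.125, -0.166, 0.696]
ft_force: [1.4, 0.1, -0.3]
grip_width: 0.0342
```

```bash
python3 plan.py 406 299 60 66.6
```

```text
t 9.75 p [413.8 302.8 112.6] jaw 66.3 err [ -7.8  -3.8 -52.6] 0.3 F [ 1.4  0.1 -0.3] w 34.2 j6 1.07 tilt [ 0.06  -0.001 -0.998]
[-0.021, 0.13, -0.02] -0.0014
[-0.021, 0.13, -0.02] -0.0014
```

{"api": "move_arm", "payload": {
  "increments": [
    {"grip": 0.6,"linear": [-0.03,0.1,-0.03],"twist": 0},
    {"grip": 0.6,"linear": [0,0.1,0],"twist": 0},
    {"grip": 0.6,"linear": [0,0.1,0],"twist": 0},
    {"grip": 0.6,"linear": [0,0.02,0],"twist": 0},
    {"grip": 0.6,"linear": [0,0,0],"twist": 0}
  ]
}}

```text
clock: 10.25
eef_pos: [0.4085, 0.3061, 0.0503]
tool_rot: [-0.686, 0.12, -0.164, 0.699]
ft_force: [-0.2, -1.0, 0.2]
grip_width: 0.0339
```

```bash
python3 plan.py 406 299 19 66.6; python3 - <<'E'
from h import *
im,d=snap("side"); u,v=proj("side",[.406,.299,.03]).astype(int)
cv2.imwrite("pics/c3.png",cv2.resize(im[v-45:v+45,u-50:u+50],None,fx=6,fy=6,interpolation=cv2.INTER_CUBIC))
c=lambda p:((proj("side",p)-[u-50,v-45])*6).round()
a=np.radians(-23.4); X=np.array([np.cos(a),np.sin(a)])*.018
for s in(-1,1): print(c(np.array([.406+s*X[0],.299+s*X[1],.033])))
E
```

```text
t 10.25 p [408.5 306.1  50.3] jaw 66.8 err [ -2.5  -7.1 -31.3] -0.2 F [-0.2 -1.   0.2] w 33.9 j6 1.07 tilt [ 0.065  0.005 -0.998]
[-0.006, 0.155, -0.042] 0.0021
[337. 284.]
[270. 254.]
```

View pics/c3.png

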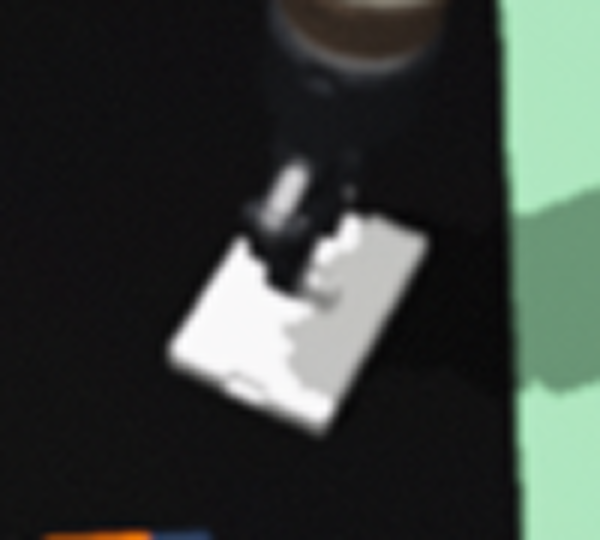

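Rib's near end is visible at crop (338,293), close to the predicted (337,284). The fingers straddle it, about 7 mm off in y. Correcting, lowering and gripping.

{"api": "move_arm", "payload": {
  "increments": [
    {"grip": 0.6,"linear": [-0.01,0.0,-0.04],"twist": 0},
    {"grip": 0.6,"linear": [0,0.06,0],"twist": 0},
    {"grip": 0.6,"linear": [0,0.06,0],"twist": 0},
    {"grip": 0.6,"linear": [0,0.02,0],"twist": 0},
    {"grip": 0.6,"linear": [0,0,0],"twist": 0}
  ]
}}

```text
clock: 10.8
eef_pos: [0.4074, 0.2999, 0.0232]
tool_rot: [-0.684, 0.119, -0.166, 0.7]
ft_force: [-0.4, 0.3, 0.5]
grip_width: 0.0341
```

```bash
python3 plan.py 406 299 18.5 66.6
```

```text
t 10.8 p [407.4 299.9  23.2] jaw 66.7 err [-1.4 -0.9 -4.7] -0.1 F [-0.4  0.3  0.5] w 34.1 j6 1.06 tilt [ 0.07   0.008 -0.998]
[-0.006, 0.023, -0.007] 0.0013
```

{"api": "move_arm", "payload": {
  "increments": [
    {"grip": 0.6,"linear": [-0.005,0.02,-0.005],"twist": 0},
    {"grip": 0.6,"linear": [0,0,0],"twist": 0},
    {"grip": 1,"linear": [0,0,0],"twist": 0},
    {"grip": 1,"linear": [0,0,0],"twist": 0},
    {"grip": 1,"linear": [0,0,0],"twist": 0}
  ]
}}

```text
clock: 11.3
eef_pos: [0.4062, 0.2993, 0.0191]
tool_rot: [-0.685, 0.119, -0.166, 0.7]
ft_force: [-0.9, -1.2, 3.2]
grip_width: 0.008
```

{"api": "move_arm", "payload": {
  "increments": [
    {"grip": 1,"linear": [0,0,0],"twist": 0},
    {"grip": 1,"linear": [0,0,0],"twist": 0},
    {"grip": 1,"linear": [0,-0.05,0],"twist": 0},
    {"grip": 1,"linear": [0,-0.15,0],"twist": 0},
    {"grip": 1,"linear": [0,-0.15,0],"twist": 0}
  ]
}}

```text
clock: 11.8
eef_pos: [0.3983, 0.2965, 0.0873]
tool_rot: [-0.687, 0.122, -0.164, 0.697]
ft_force: [0.5, 1.1, -1.2]
grip_width: 0.0084
```

```bash
python3 plan.py 584.5 -149.5 150 76
```

```text
t 11.8 p [398.3 296.5  87.3] jaw 66.7 err [ 186.2 -446.    62.7] 9.3 F [ 0.5  1.1 -1.2] w 8.4 j6 1.07 tilt [ 0.061  0.002 -0.998]
[0.159, -0.024, -0.152] -0.0074
[0.157, -0.024, -0.154] -0.0074
[0.155, -0.024, -0.157] -0.0074
[0.153, -0.024, -0.159] -0.0074
[0.15, -0.024, -0.161] -0.0074
[0.148, -0.025, -0.163] -0.0074
[0.145, -0.025, -0.165] -0.0074
[0.143, -0.025, -0.167] -0.0074
[0.14, -0.025, -0.169] -0.0074
[0.138, -0.025, -0.171] -0.0074
[0.135, -0.026, -0.173] -0.0074
```

{"api": "move_arm", "payload": {
  "increments": [
    {"grip": 1,"linear": [0.08,-0.05,-0.08],"twist": -0.007},
    {"grip": 1,"linear": [0.16,-0.03,-0.155],"twist": -0.007},
    {"grip": 1,"linear": [0.155,-0.025,-0.155],"twist": -0.007},
    {"grip": 1,"linear": [0.155,-0.025,-0.16],"twist": -0.007},
    {"grip": 1,"linear": [0.15,-0.025,-0.16],"twist": -0.007}
  ]
}}

```text
clock: 12.3
eef_pos: [0.4799, 0.1158, 0.1317]
tool_rot: [-0.689, 0.088, -0.138, 0.706]
ft_force: [0.5, -0.3, -0.9]
grip_width: 0.0083
```

{"api": "move_arm", "payload": {
  "increments": [
    {"grip": 1,"linear": [0.15,-0.025,-0.165],"twist": -0.007},
    {"grip": 1,"linear": [0.145,-0.025,-0.165],"twist": -0.007},
    {"grip": 1,"linear": [0.145,-0.025,-0.165],"twist": -0.007},
    {"grip": 1,"linear": [0.14,-0.025,-0.17],"twist": -0.007},
    {"grip": 1,"linear": [0.14,-0.025,-0.17],"twist": -0.007}
  ]
}}

```text
clock: 12.8
eef_pos: [0.571, -0.0945, 0.1661]
tool_rot: [-0.693, 0.059, -0.114, 0.709]
ft_force: [1.0, -0.1, -0.5]
grip_width: 0.0085
```

```bash
python3 plan.py 584.5 -149.5 130 76
```

```text
t 12.8 p [571.  -94.5 166.1] jaw 75.9 err [ 13.5 -55.  -36.1] 0.1 F [ 1.  -0.1 -0.5] w 8.5 j6 0.07 tilt [ 0.08   0.013 -0.997]
[0.06, 0.091, -0.128] -0.0003
[0.06, 0.091, -0.128] -0.0003
```

{"api": "move_arm", "payload": {
  "increments": [
    {"grip": 1,"linear": [0.06,0.05,-0.12],"twist": 0},
    {"grip": 1,"linear": [0.05,0.07,-0.11],"twist": 0},
    {"grip": 1,"linear": [0.01,0.07,-0.02],"twist": 0},
    {"grip": 1,"linear": [0,0,0],"twist": 0},
    {"grip": 1,"linear": [0,0,0],"twist": 0}
  ]
}}

```text
clock: 13.3
eef_pos: [0.5889, -0.157, 0.1309]
tool_rot: [-0.693, 0.06, -0.12, 0.708]
ft_force: [1.2, -0.5, -1.0]
grip_width: 0.0085
```

```bash
cat > up.py <<'E'
from h import *
G=R.from_quat([-0.685,.119,-.166,.7]).as_matrix(); N=R.from_quat(bot.get_obs()["tool_rot"]).as_matrix()
y=np.radians(76); Y=np.array([np.cos(y),np.sin(y),0]); X=np.array([Y[1],-Y[0],0])
n=N@G.T@[0,0,1]; print("cover normal in dock axes x,y:",(n@X).round(3),(n@Y).round(3))
E
python3 plan.py 584.5 -149.5 90 76;python3 up.py; python3 - <<'E'
from h import *
im,d=snap("side"); u,v=proj("side",[.584,-.15,.08]).astype(int)
cv2.imwrite("pics/d1.png",cv2.resize(im[v-45:v+45,u-50:u+50],None,fx=6,fy=6,interpolation=cv2.INTER_CUBIC))
E
```

```text
t 13.3 p [ 588.9 -157.   130.9] jaw 75.5 err [ -4.4   7.5 -40.9] 0.5 F [ 1.2 -0.5 -1. ] w 8.5 j6 -0.02 tilt [ 0.087  0.011 -0.996]
[-0.047, 0.202, 0.024] -0.0045
cover normal in dock axes x,y: -0.021 0.002
```

View pics/d1.png

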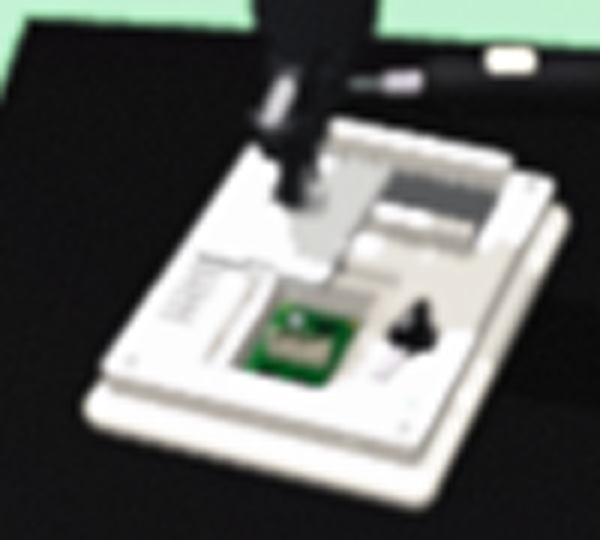

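Picture shows the board flat in the bay (crop (300,345)), with the cover held level above at (300,220). Lowering with correction.

{"api": "move_arm", "payload": {
  "increments": [
    {"grip": 1,"linear": [-0.02,0.07,0.02],"twist": -0.005},
    {"grip": 1,"linear": [-0.015,0.07,0.005],"twist": 0},
    {"grip": 1,"linear": [-0.01,0.07,0],"twist": 0},
    {"grip": 1,"linear": [0,0.02,0],"twist": 0},
    {"grip": 1,"linear": [0,0,0],"twist": 0}
  ]
}}

```text
clock: 13.85
eef_pos: [0.5868, -0.1424, 0.0882]
tool_rot: [-0.694, 0.051, -0.115, 0.709]
ft_force: [-0.7, -0.7, -1.2]
grip_width: 0.0081
```

```bash
python3 plan.py 584.5 -149.5 75 76;python3 up.py
```

```text
t 13.85 p [ 586.8 -142.4   88.2] jaw 76.6 err [ -2.3  -7.1 -13.2] -0.6 F [-0.7 -0.7 -1.2] w 8.1 j6 -0.02 tilt [ 0.093  0.012 -0.996]
[-0.009, 0.064, -0.039] 0.0056
cover normal in dock axes x,y: -0.027 0.001
```

{"api": "move_arm", "payload": {
  "increments": [
    {"grip": 1,"linear": [-0.01,0,-0.03],"twist": 0.004},
    {"grip": 1,"linear": [0,0.03,0],"twist": 0},
    {"grip": 1,"linear": [0,0.03,0],"twist": 0},
    {"grip": 1,"linear": [0,0,0],"twist": 0},
    {"grip": 1,"linear": [0,0,0],"twist": 0}
  ]
}}

```text
clock: 14.35
eef_pos: [0.5864, -0.1477, 0.0781]
tool_rot: [-0.693, 0.051, -0.119, 0.709]
ft_force: [0.5, 0.7, -1.3]
grip_width: 0.008
```

```bash
python3 plan.py 584.5 -149.5 68 76;python3 up.py; python3 - <<'E'
from fit import *
for n in("top","side"):
    im,d=snap(n); P=xyz(n,d)[d>0]*1000
    # cover top points by height
    m=(np.hypot(P[:,0]-584,P[:,1]+150)<75)&(P[:,2]>72)&(P[:,2]<84); print(n,m.sum(),np.median(P[m],0).round(1))
E
```

```text
t 14.35 p [ 586.4 -147.7   78.1] jaw 76.2 err [ -1.9  -1.8 -10.1] -0.2 F [ 0.5  0.7 -1.3] w 8.0 j6 -0.02 tilt [ 0.097  0.011 -0.995]
[-0.012, 0.049, -0.013] 0.002
cover normal in dock axes x,y: -0.031 0.0
top 183 [ 579.6 -115.1   76.1]
side 337 [ 585.8 -127.5   75.2]
```

{"api": "move_arm", "payload": {
  "increments": [
    {"grip": 1,"linear": [-0.012,0,-0.01],"twist": 0},
    {"grip": 1,"linear": [0,0.03,0],"twist": 0},
    {"grip": 1,"linear": [0,0.02,0],"twist": 0},
    {"grip": 1,"linear": [0,0,0],"twist": 0},
    {"grip": 1,"linear": [0,0,0],"twist": 0}
  ]
}}

```text
clock: 14.95
eef_pos: [0.5843, -0.1492, 0.067]
tool_rot: [-0.693, 0.052, -0.119, 0.709]
ft_force: [0.1, -0.1, -0.7]
grip_width: 0.0084
```

```bash
python3 plan.py 584.5 -149.5 60 76;python3 up.py
```

```text
t 14.95 p [ 584.3 -149.2   67. ] jaw 76.2 err [ 0.2 -0.3 -7. ] -0.2 F [ 0.1 -0.1 -0.7] w 8.4 j6 -0.02 tilt [ 0.097  0.011 -0.995]
[-0.002, 0.035, -0.002] 0.0019
cover normal in dock axes x,y: -0.031 0.001
```

{"api": "move_arm", "payload": {
  "increments": [
    {"grip": 1,"linear": [-0.001,0.015,0],"twist": 0},
    {"grip": 1,"linear": [-0.001,0.015,0],"twist": 0},
    {"grip": 1,"linear": [0,0.01,0],"twist": 0},
    {"grip": 1,"linear": [0,0,0],"twist": 0},
    {"grip": 1,"linear": [0,0,0],"twist": 0}
  ]
}}

```text
clock: 15.45
eef_pos: [0.586, -0.1489, 0.0597]
tool_rot: [-0.693, 0.05, -0.12, 0.709]
ft_force: [-0.2, 0.2, 2.2]
grip_width: 0.0084
```

```bash
python3 plan.py 584.5 -149.5 60 76;python3 up.py
```

```text
t 15.45 p [ 586.  -148.9   59.7] jaw 76.2 err [-1.5 -0.6  0.3] -0.2 F [-0.2  0.2  2.2] w 8.4 j6 -0.02 tilt [ 0.1    0.01  -0.995]
[-0.006, -0.002, -0.005] 0.0021
cover normal in dock axes x,y: -0.034 -0.0
```

{"api": "move_arm", "payload": {
  "increments": [
    {"grip": 1,"linear": [-0.007,0.01,0],"twist": 0},
    {"grip": 1,"linear": [0,0.015,0],"twist": 0},
    {"grip": 1,"linear": [0,0.015,0],"twist": 0},
    {"grip": 1,"linear": [0,0.015,0],"twist": 0},
    {"grip": 1,"linear": [0,0.015,0],"twist": 0}
  ]
}}

```text
clock: 15.95
eef_pos: [0.5869, -0.1493, 0.0526]
tool_rot: [-0.694, 0.049, -0.122, 0.708]
ft_force: [-12.1, 4.0, 28.1]
grip_width: 0.0084
```

```bash
python3 plan.py 584.5 -149.5 53 76;python3 up.py
```

```text
t 15.95 p [ 586.9 -149.3   52.6] jaw 76.2 err [-2.4 -0.2  0.4] -0.2 F [-12.1   4.   28.1] w 8.4 j6 -0.02 tilt [ 0.105  0.008 -0.994]
[-0.011, -0.003, -0.004] 0.0016
cover normal in dock axes x,y: -0.04 0.001
```

{"api": "move_arm", "payload": {
  "increments": [
    {"grip": 1,"linear": [0,-0.003,0],"twist": 0},
    {"grip": 1,"linear": [0,0,0],"twist": 0},
    {"grip": 0.7,"linear": [0,0,0],"twist": 0},
    {"grip": 0.6,"linear": [0,0,0],"twist": 0},
    {"grip": 0.6,"linear": [0,0,0],"twist": 0}
  ]
}}

```text
clock: 16.45
eef_pos: [0.5858, -0.1492, 0.0517]
tool_rot: [-0.694, 0.05, -0.121, 0.708]
ft_force: [-0.2, 0.9, -0.3]
grip_width: 0.0339
```

{"api": "move_arm", "payload": {
  "increments": [
    {"grip": 0.6,"linear": [0,-0.1,0],"twist": 0},
    {"grip": 0.6,"linear": [0,-0.2,0],"twist": 0},
    {"grip": 0.6,"linear": [0,-0.2,0],"twist": 0},
    {"grip": 0.6,"linear": [-0.15,-0.1,0.15],"twist": 0},
    {"grip": 0.6,"linear": [-0.2,0,0.2],"twist": 0}
  ]
}}

```text
clock: 16.95
eef_pos: [0.5253, -0.0693, 0.1677]
tool_rot: [-0.693, 0.053, -0.124, 0.708]
ft_force: [1.2, 1.1, 1.1]
grip_width: 0.0343
```

```bash
python3 plan.py 514.5 -132 110 166; python3 - <<'E'
from h import *
q=np.radians(-14); X=np.array([np.cos(q),np.sin(q)]); Y=np.array([-X[1],X[0]])
for n in("top","side"):
    im,d=snap(n); P=xyz(n,d)*1000; D=P[...,:2]-[584.5,-149.7]; x,y=D@X,D@Y
    ok=d>0
    for a,b in((-28,0),(28,0),(0,45),(0,-45),(28,45),(-28,45),(28,-45),(-28,-45)):
        m=ok&(abs(x-a)<8)&(abs(y-b)<10)&(P[...,2]<100); print(n,a,b,m.sum(),np.median(P[m][:,2]).round(1),end=" | ")
    m=ok&(abs(x-52)<5)&(abs(y)<50);print("\nface",np.median(P[m][:,2]).round(1))
    u,v=proj(n,[.56,-.145,.05]).astype(int)
    cv2.imwrite(f"pics/e_{n}.png",cv2.resize(im[v-40:v+40,u-45:u+45],None,fx=7 if n=="side" else 6,fy=7 if n=="side" else 6,interpolation=cv2.INTER_CUBIC))
E
```

```text
t 16.95 p [525.3 -69.3 167.7] jaw 75.7 err [-10.8 -62.7 -57.7] -89.7 F [1.2 1.1 1.1] w 34.3 j6 0.11 tilt [ 0.102  0.009 -0.995]
[-0.0, 0.023, -0.027] 0.0653
[0.003, 0.024, -0.027] 0.0653
[0.007, 0.024, -0.026] 0.0653
[0.01, 0.024, -0.024] 0.0653
[0.013, 0.025, -0.023] 0.0653
[0.015, 0.025, -0.021] 0.0653
[0.018, 0.025, -0.018] 0.0653
[0.02, 0.026, -0.015] 0.0653
[0.022, 0.026, -0.012] 0.0653
[0.023, 0.026, -0.009] 0.0653
[0.024, 0.026, -0.006] 0.0653
[0.024, 0.026, -0.002] 0.0653
top -28 0 0 nan | top 28 0 19 49.5 | top 0 45 2 49.2 | top 0 -45 0 nan | top 28 45 20 49.2 | top -28 45 0 nan | top 28 -45 18 49.9 | top -28 -45 0 nan | 
face 51.0
side -28 0 13 49.0 | side 28 0 13 50.5 | side 0 45 13 50.1 | side 0 -45 10 49.2 | side 28 45 14 48.8 | side -28 45 14 49.7 | side 28 -45 14 49.2 | side -28 -45 13 49.2 | 
face 50.8
  return _methods._mean(a, axis=axis, dtype=dtype,
  ret = ret.dtype.type(ret / rcount)
```

View pics/e_side.png

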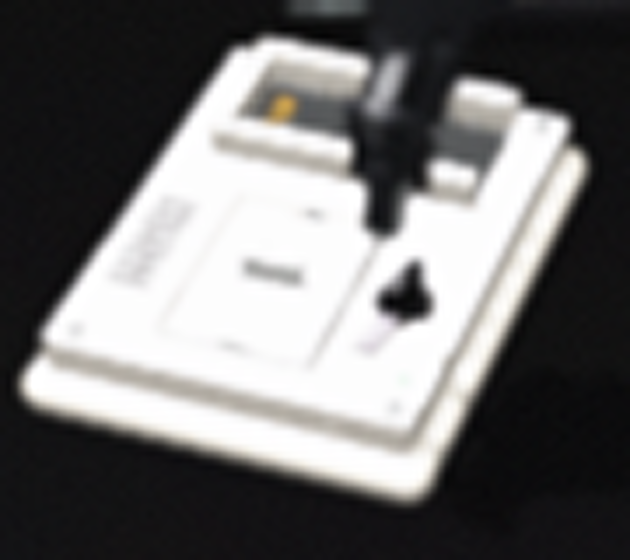

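Picture shows the cover flush in the opening (rib at crop (275,272)), with the knob at (405,295) and the tongue along dock +y. Cover top reads about 49 mm at all points, against 49 expected, so it is home and level. Next I turn the wrist for the knob and watch the tool tilt that has built up.

{"api": "move_arm", "payload": {
  "increments": [
    {"grip": 0.6,"linear": [0,-0.05,0],"twist": -0.07},
    {"grip": 0.6,"linear": [0,-0.05,0],"twist": -0.07},
    {"grip": 0.6,"linear": [0,-0.05,0],"twist": -0.07},
    {"grip": 0.6,"linear": [0,-0.05,0],"twist": -0.07},
    {"grip": 0.6,"linear": [0,-0.05,0],"twist": -0.07}
  ]
}}

```text
clock: 17.55
eef_pos: [0.5124, -0.0636, 0.2127]
tool_rot: [0.688, 0.202, -0.141, -0.683]
ft_force: [0.1, 0.1, -1.2]
grip_width: 0.034
```

```bash
python3 plan.py 514.5 -132 110 166|head -1
```

```text
t 17.55 p [512.4 -63.6 212.7] jaw 118.0 err [   2.1  -68.4 -102.7] 48.0 F [ 0.1  0.1 -1.2] w 34.0 j6 -0.63 tilt [ 0.085  0.013 -0.996]
```

{"api": "move_arm", "payload": {
  "increments": [
    {"grip": 0.6,"linear": [0,0,0],"twist": -0.07},
    {"grip": 0.6,"linear": [0,0,0],"twist": -0.07},
    {"grip": 0.6,"linear": [0,0,0],"twist": -0.07},
    {"grip": 0.6,"linear": [0,0,0],"twist": -0.07},
    {"grip": 0.6,"linear": [0,0,0],"twist": -0.07}
  ]
}}

```text
clock: 18.05
eef_pos: [0.5147, -0.0654, 0.213]
tool_rot: [0.593, 0.432, -0.377, -0.565]
ft_force: [0.2, -0.0, 0.2]
grip_width: 0.0341
```

```bash
python3 plan.py 514.5 -132 110 166
```

```text
t 18.05 p [514.7 -65.4 213. ] jaw 159.8 err [  -0.2  -66.6 -103. ] 6.2 F [ 0.2 -0.   0.2] w 34.1 j6 -1.36 tilt [ 0.087  0.013 -0.996]
[-0.111, 0.17, -0.025] -0.0181
[-0.113, 0.169, -0.021] -0.0181
[-0.114, 0.169, -0.017] -0.0181
```

{"api": "move_arm", "payload": {
  "increments": [
    {"grip": 0.6,"linear": [0,-0.05,0],"twist": -0.03},
    {"grip": 0.6,"linear": [0,-0.05,0],"twist": -0.02},
    {"grip": 0.6,"linear": [0,-0.05,0],"twist": 0},
    {"grip": 0.6,"linear": [0,-0.05,0],"twist": 0},
    {"grip": 0.6,"linear": [0,-0.05,0],"twist": 0}
  ]
}}

```text
clock: 18.55
eef_pos: [0.5098, -0.0673, 0.2614]
tool_rot: [0.571, 0.46, -0.409, -0.544]
ft_force: [-0.4, -0.6, 0.1]
grip_width: 0.0342
```

{"api": "move_arm", "payload": {
  "increments": [
    {"grip": 0.6,"linear": [0,-0.05,0],"twist": 0},
    {"grip": 0.6,"linear": [0,-0.05,0],"twist": 0},
    {"grip": 0.6,"linear": [0,-0.05,0],"twist": 0},
    {"grip": 0.6,"linear": [0,-0.05,0],"twist": 0},
    {"grip": 0.6,"linear": [0,-0.05,0],"twist": 0}
  ]
}}

```text
clock: 19.05
eef_pos: [0.5057, -0.0681, 0.3161]
tool_rot: [0.572, 0.46, -0.408, -0.544]
ft_force: [0.4, -0.0, 0.6]
grip_width: 0.0339
```

```bash
python3 plan.py 514.5 -132 110 166|head -1
```

```text
t 19.05 p [505.7 -68.1 316.1] jaw 165.7 err [   8.8  -63.9 -206.1] 0.3 F [ 0.4 -0.   0.6] w 33.9 j6 -1.47 tilt [ 0.082  0.013 -0.997]
```

{"api": "move_arm", "payload": {
  "increments": [
    {"grip": 0.6,"linear": [-0.12,0.22,0],"twist": 0},
    {"grip": 0.6,"linear": [-0.12,0.22,0],"twist": 0},
    {"grip": 0.6,"linear": [-0.05,0.22,0],"twist": 0},
    {"grip": 0.6,"linear": [0,0,0],"twist": 0},
    {"grip": 0.6,"linear": [0,0,0],"twist": 0}
  ]
}}

```text
clock: 19.55
eef_pos: [0.5074, -0.1244, 0.1875]
tool_rot: [0.575, 0.463, -0.405, -0.54]
ft_force: [0.9, -0.5, 1.2]
grip_width: 0.0339
```

```bash
python3 plan.py 514.5 -132 110 166
```

```text
t 19.55 p [ 507.4 -124.4  187.5] jaw 165.8 err [  7.1  -7.6 -77.5] 0.2 F [ 0.9 -0.5  1.2] w 33.9 j6 -1.58 tilt [ 0.095  0.011 -0.995]
[-0.021, 0.194, -0.004] -0.0009
[-0.021, 0.194, -0.004] -0.0009
```

```bash
python3 - <<'E'
from h import *
for n in("side","top"):
    z=np.load(n+".npz"); P=xyz(n,z["d"])*1000
    m=(np.hypot(P[...,0]-514.5,P[...,1]+132)<26)&(P[...,2]>60)&(P[...,2]<80)
    print(n,m.sum(),P[m].mean(0).round(1) if m.any() else 0,P[m].min(0).round() if m.any() else 0,P[m].max(0).round() if m.any() else 0)
E
python3 plan.py 514.5 -132 90 166
```

```text
side 31 [ 515.  -128.2   70.5] [ 507. -148.   62.] [ 524. -115.   77.]
top 0 0 0 0
t 19.55 p [ 507.4 -124.4  187.5] jaw 165.8 err [  7.1  -7.6 -97.5] 0.2 F [ 0.9 -0.5  1.2] w 33.9 j6 -1.58 tilt [ 0.095  0.011 -0.995]
[-0.015, 0.163, -0.0] -0.0006
[-0.015, 0.163, 0.0] -0.0006
[-0.015, 0.163, 0.0] -0.0006
```

{"api": "move_arm", "payload": {
  "increments": [
    {"grip": 0.6,"linear": [-0.02,0.12,-0.005],"twist": 0},
    {"grip": 0.6,"linear": [-0.015,0.12,-0.005],"twist": 0},
    {"grip": 0.6,"linear": [0,0.12,0],"twist": 0},
    {"grip": 0.6,"linear": [0,0.03,0],"twist": 0},
    {"grip": 0.6,"linear": [0,0,0],"twist": 0}
  ]
}}

```text
clock: 20.05
eef_pos: [0.5262, -0.1309, 0.1227]
tool_rot: [0.58, 0.469, -0.401, -0.532]
ft_force: [0.8, 0.5, -0.7]
grip_width: 0.0341
```

```bash
python3 plan.py 514.5 -132 90 166
```

```text
t 20.05 p [ 526.2 -130.9  122.7] jaw 166.0 err [-11.7  -1.1 -32.7] 0.0 F [ 0.8  0.5 -0.7] w 34.1 j6 -1.59 tilt [ 0.117  0.007 -0.993]
[-0.025, 0.155, 0.073] -0.0001
```

{"api": "move_arm", "payload": {
  "increments": [
    {"grip": 0.6,"linear": [-0.01,0,0.065],"twist": 0},
    {"grip": 0.6,"linear": [-0.005,0.06,0.01],"twist": 0},
    {"grip": 0.6,"linear": [-0.005,0.06,0.01],"twist": 0},
    {"grip": 0.6,"linear": [0,0.03,0],"twist": 0},
    {"grip": 0.6,"linear": [0,0,0],"twist": 0}
  ]
}}

```text
clock: 20.55
eef_pos: [0.519, -0.131, 0.0969]
tool_rot: [0.583, 0.473, -0.398, -0.528]
ft_force: [-0.4, -0.1, -0.5]
grip_width: 0.0342
```

```bash
python3 plan.py 515 -131.5 61 166
```

```text
t 20.55 p [ 519.  -131.    96.9] jaw 166.1 err [ -4.   -0.5 -35.9] -0.1 F [-0.4 -0.1 -0.5] w 34.2 j6 -1.6 tilt [ 0.131  0.004 -0.991]
[-0.013, 0.175, 0.041] 0.0009
```

{"api": "move_arm", "payload": {
  "increments": [
    {"grip": 0.6,"linear": [-0.005,0,0.025],"twist": 0},
    {"grip": 0.6,"linear": [0,0.06,0.01],"twist": 0},
    {"grip": 0.6,"linear": [0,0.06,0.01],"twist": 0},
    {"grip": 0.6,"linear": [0,0.03,0],"twist": 0},
    {"grip": 0.6,"linear": [0,0,0],"twist": 0}
  ]
}}

```text
clock: 21.05
eef_pos: [0.5144, -0.13, 0.0657]
tool_rot: [0.583, 0.473, -0.398, -0.527]
ft_force: [-0.5, 0.3, 0.2]
grip_width: 0.0343
```

```bash
python3 plan.py 516 -131.5 61 166
```

```text
t 21.05 p [ 514.4 -130.    65.7] jaw 166.1 err [ 1.6 -1.5 -4.7] -0.1 F [-0.5  0.3  0.2] w 34.3 j6 -1.6 tilt [ 0.132  0.003 -0.991]
[-0.006, 0.024, -0.006] 0.0008
```

{"api": "move_arm", "payload": {
  "increments": [
    {"grip": 0.7,"linear": [-0.006,0.02,-0.005],"twist": 0},
    {"grip": 0.75,"linear": [0,0,0],"twist": 0},
    {"grip": 0.8,"linear": [0,0,0],"twist": 0},
    {"grip": 0.86,"linear": [0,0,0],"twist": 0},
    {"grip": 0.86,"linear": [0,0,0],"twist": 0}
  ]
}}

```text
clock: 21.55
eef_pos: [0.5153, -0.1319, 0.0624]
tool_rot: [0.583, 0.473, -0.398, -0.527]
ft_force: [0.8, 0.0, -1.7]
grip_width: 0.0122
```

```bash
python3 plan.py 516 -131.5 61 166
```

```text
t 21.55 p [ 515.3 -131.9   62.4] jaw 166.1 err [ 0.7  0.4 -1.4] -0.1 F [ 0.8  0.  -1.7] w 12.2 j6 -1.6 tilt [ 0.131  0.003 -0.991]
[0.002, 0.008, -0.002] 0.0005
```

{"api": "move_arm", "payload": {
  "increments": [
    {"grip": 0.86,"linear": [0,0,0],"twist": 0.06},
    {"grip": 0.86,"linear": [0,0,0],"twist": 0.06},
    {"grip": 0.86,"linear": [0,0,0],"twist": 0.06},
    {"grip": 0.86,"linear": [0,0,0],"twist": 0.06},
    {"grip": 0.86,"linear": [0,0,0],"twist": 0.06}
  ]
}}

```text
clock: 22.05
eef_pos: [0.5152, -0.1318, 0.063]
tool_rot: [0.677, 0.288, -0.2, -0.647]
ft_force: [-1.7, 0.1, -1.1]
grip_width: 0.0119
```

```bash
python3 plan.py 516 -131.5 61 76; python3 -c "
from h import *
print(np.round(bot.get_obs()['ft_torque'],2))"
```

```text
t 22.05 p [ 515.2 -131.8   63. ] jaw 130.3 err [ 0.8  0.3 -2. ] -54.3 F [-1.7  0.1 -1.1] w 11.9 j6 -0.98 tilt [ 0.132  0.003 -0.991]
[0.0, 0.001, -0.0] 0.0677
[0.0, 0.001, 0.0] 0.0677
[0.0, 0.001, 0.0] 0.0677
[0.0, 0.001, 0.0] 0.0677
[0.0, 0.001, 0.0] 0.0677
[0.0, 0.001, 0.0] 0.0677
[0.0, 0.001, 0.0] 0.0677
[-0.01  0.39  0.06]
```

Torque about z shows the knob is being driven. Continuing.

{"api": "move_arm", "payload": {
  "increments": [
    {"grip": 0.86,"linear": [0,0,0],"twist": 0.06},
    {"grip": 0.86,"linear": [0,0,0],"twist": 0.06},
    {"grip": 0.86,"linear": [0,0,0],"twist": 0.06},
    {"grip": 0.86,"linear": [0,0,0],"twist": 0.06},
    {"grip": 0.86,"linear": [0,0,0],"twist": 0.06}
  ]
}}

```text
clock: 22.55
eef_pos: [0.5154, -0.1315, 0.0635]
tool_rot: [0.706, 0.076, 0.018, -0.704]
ft_force: [-0.9, 0.3, -0.2]
grip_width: 0.012
```

{"api": "move_arm", "payload": {
  "increments": [
    {"grip": 0.86,"linear": [0,0,0],"twist": 0.06},
    {"grip": 0.86,"linear": [0,0,0],"twist": 0.05},
    {"grip": 0.86,"linear": [0,0,0],"twist": 0.03},
    {"grip": 0.86,"linear": [0,0,0],"twist": 0.02},
    {"grip": 0.86,"linear": [0,0,0],"twist": 0}
  ]
}}

```text
clock: 23.05
eef_pos: [0.5154, -0.1315, 0.0637]
tool_rot: [-0.693, 0.042, -0.135, 0.707]
ft_force: [-1.5, -0.9, -0.9]
grip_width: 0.0122
```

```bash
python3 plan.py 516 -131.5 61 76; python3 -c "
from h import *
print(np.round(bot.get_obs()['ft_torque'],2))"
```

```text
t 23.05 p [ 515.4 -131.5   63.7] jaw 75.8 err [ 0.6 -0.  -2.7] 0.2 F [-1.5 -0.9 -0.9] w 12.2 j6 -0.02 tilt [ 0.133  0.003 -0.991]
[0.001, 0.014, 0.0] -0.0021
[-0.05  0.37  0.05]
```

{"api": "move_arm", "payload": {
  "increments": [
    {"grip": 0.86,"linear": [0,0,0],"twist": 0.03},
    {"grip": 0.86,"linear": [0,0,0],"twist": 0.03},
    {"grip": 0.86,"linear": [0,0,0],"twist": 0.03},
    {"grip": 0.86,"linear": [0,0,0],"twist": 0.03},
    {"grip": 0.86,"linear": [0,0,0],"twist": 0.03}
  ]
}}

```text
clock: 23.55
eef_pos: [0.5153, -0.1316, 0.0638]
tool_rot: [-0.665, 0.148, -0.238, 0.692]
ft_force: [-1.3, -0.9, -0.6]
grip_width: 0.0121
```

```bash
python3 plan.py 516 -131.5 61 76|head -1; python3 -c "
from h import *
print(np.round(bot.get_obs()['ft_torque'],2))"
```

```text
t 23.55 p [ 515.3 -131.6   63.8] jaw 58.5 err [ 0.7  0.1 -2.8] 17.5 F [-1.3 -0.9 -0.6] w 12.1 j6 0.28 tilt [ 0.133  0.002 -0.991]
[-0.28  0.5   1.04]
```

At the stop (torque jump to 1.0 N·m). Releasing and rising clear.

{"api": "move_arm", "payload": {
  "increments": [
    {"grip": 0.86,"linear": [0,0,0],"twist": -0.02},
    {"grip": 0.6,"linear": [0,0,0],"twist": 0},
    {"grip": 0.5,"linear": [0,0,0],"twist": 0},
    {"grip": 0.5,"linear": [0,0,0],"twist": 0},
    {"grip": 0.5,"linear": [0,-0.1,0],"twist": 0}
  ]
}}

```text
clock: 24.05
eef_pos: [0.5124, -0.1311, 0.0825]
tool_rot: [-0.67, 0.133, -0.223, 0.695]
ft_force: [-0.0, -0.0, 0.3]
grip_width: 0.0428
```

{"api": "move_arm", "payload": {
  "increments": [
    {"grip": 0.5,"linear": [0,-0.2,0],"twist": 0},
    {"grip": 0.5,"linear": [0,-0.2,0],"twist": 0},
    {"grip": 0.5,"linear": [0,-0.2,0.1],"twist": 0},
    {"grip": 0.5,"linear": [0,0,0.24],"twist": 0},
    {"grip": 0.5,"linear": [0,0,0.24],"twist": 0}
  ]
}}

```text
clock: 24.55
eef_pos: [0.5532, -0.0329, 0.2172]
tool_rot: [-0.669, 0.136, -0.229, 0.694]
ft_force: [0.6, -0.2, 0.0]
grip_width: 0.0425
```

{"api": "move_arm", "payload": {
  "increments": [
    {"grip": 0.5,"linear": [0,0,0.24],"twist": 0},
    {"grip": 0.5,"linear": [0,0,0.24],"twist": 0},
    {"grip": 0.5,"linear": [0,0,0.24],"twist": 0},
    {"grip": 0.5,"linear": [0,0,0.2],"twist": 0},
    {"grip": 0.5,"linear": [0,0,0],"twist": 0}
  ]
}}

```text
clock: 25.05
eef_pos: [0.6509, 0.1384, 0.234]
tool_rot: [-0.667, 0.132, -0.231, 0.696]
ft_force: [-0.7, -0.4, -0.7]
grip_width: 0.0427
```

```bash
python3 plan.py 516 -131.5 61 76|head -1; python3 - <<'E'
from h import *
ts=[]
for n in("top","side"):
    im,d=snap(n); u,v=proj(n,[.56,-.145,.05]).astype(int)
    ts.append(cv2.resize(im[v-40:v+40,u-32:u+32],None,fx=6,fy=6,interpolation=cv2.INTER_CUBIC))
cv2.imwrite("pics/f.png",np.hstack(ts))
E
```

```text
t 25.05 p [650.9 138.4 234. ] jaw 60.5 err [-134.9 -269.9 -173. ] 15.5 F [-0.7 -0.4 -0.7] w 42.7 j6 0.74 tilt [ 0.146  0.004 -0.989]
```

View pics/f.png

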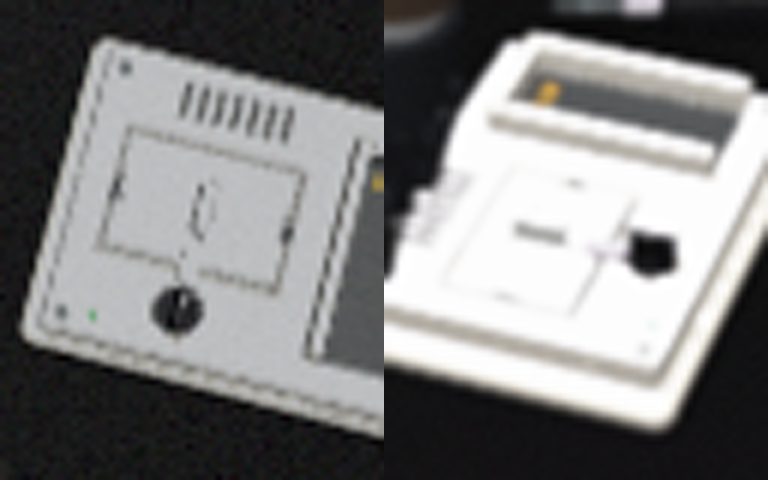

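Picture shows the knob bar pointing along dock +x, with the tongue over the cover's edge (left (180,270), right (605,245)) and the cover flush. One numeric check, then I hand in.

```bash
python3 - <<'E'
from h import *
q=np.radians(-14); X=np.array([np.cos(q),np.sin(q)]); Y=np.array([-X[1],X[0]])
for n in("top","side"):
    z=np.load(n+".npz"); d=z["d"]; P=xyz(n,d)*1000; D=P[...,:2]-[584.5,-149.7]; x,y=D@X,D@Y
    print(n,[(a,b,np.median(P[(d>0)&(abs(x-a)<8)&(abs(y-b)<10)][:,2]).round(1)) for a,b in((28,45),(-28,45),(28,-45),(-28,-45))])
bot.job_done(); print(bot.get_obs()["clock"])
E
```

```text
top [(28, 45, np.float64(49.5)), (-28, 45, np.float64(50.0)), (28, -45, np.float64(49.3)), (-28, -45, np.float64(49.5))]
side [(28, 45, np.float64(50.1)), (-28, 45, np.float64(49.7)), (28, -45, np.float64(49.7)), (-28, -45, np.float64(49.2))]
the job is handed in; nothing more can be done
the job is handed in; nothing more can be done
```

The dock is finished and the job is handed in, at about 25 s on the robot's clock. I lowered the board nearest the base onto the bosses, pressed the cover past both catches, and turned the lock knob clockwise to its stop.

**Board:** It was released on contact at the expected height, and a picture taken before the cover went in showed it flat in the bay.

**Cover:** All four corners read 49–50 mm high, against 49 mm expected when home, so it is level within the depth noise. The press peaked at about 28 N at the wrist in the readings I took.

**Lock:** The moment rose to 1.0 N·m at the stop. The last picture shows the tongue lying over the cover's edge along the dock's +x.

**Not as planned:**
- **Tool tilt:** It drifted to about 8° over the run. I could not correct it, so I turned the knob in a loose cage of the fingers instead of a firm grip.
- **Bystanders:** I planned the moves clear of the pliers, screwdriver and carton, but did not check them in a picture at the end.

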